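# Stamp the top label card in the corner of the stamping board

## Robot

A 6-joint arm with a two-finger parallel gripper is mounted at the origin on the work surface. World frame = base frame: x ahead of the robot, y to its left, z up, the work surface at z = 0. Lengths are in m, angles in degrees, forces in N, time in s.
With the tool pointing down it reaches from about 0.375 to 0.9 m from the base axis. Payload 3.1 kg.
Tool frame: the origin (TCP) lies at the very end of the fingers, on their centre line; the grasp point (between the pads) lies 19 mm behind it; z points along the fingers, y is the line along which they close (so a half turn about z gives the same grasp; the last joint's range is limited). The gripper opens to 87 mm and grips with 3 to 60 N. Pads are 19 mm wide; open, the fingers measure 117 mm over their backs; the gripper's body (75 mm by 190 mm) begins 51 mm behind the grasp point.
Start: joints at [-84.139, 30.224, 82.088, -0, 67.689, -10.227], TCP at [0.173, -0.6, 0.223] pointing down, gripper open.
Joint ranges: [-176.69, 176.69], [-43.24, 126.21], [12.49, 139.97], [-82, 262], [0, 151.66], [-163.58, 163.58]. Speed limits (degrees/s): [159.86, 159.86, 180, 180, 180, 180].

## Interface

Orientations are given as a 3x3 rotation matrix whose columns are the frame's x, y, z axes.
In Python, from rig import bot gives the robot as it stands.
- The arm moves only by the tool move_arm, never from a script. Its argument "increments" is a list of rows, each an object with "xyz": the shift along the tool's x, y, z in mm, a list of three; "roll": the turn about the tool's z in rad; "grip": the opening in per cent of the stroke, from 0 (shut) to 100 (fully open). A call has 1 to 5 rows; each row shifts and turns the commanded pose from where the row before left it, along the tool's axes as they then stand; what a row does not reach is not made up. A row lasts 1/12 s, in which the tool goes at most 41.7 mm and 7.16 degrees, less where a joint would pass 70% of its speed; a pose out of reach is approached as far as the arm can. A call is refused whole if a number of a shift passes 41.7 or a number of a turn 0.125, either way. A call with a gripper value outside its range is refused whole. The fingers move at their own pace and stop on an object; the grip force is fixed at half the most. Time passes only in rows, so rows that do not move let the fingers close. It gives the time, the measured TCP pose, the force, the opening and the grip force at its end, in the units of the state.
- bot.read_state(): the state, without advancing time (a new reading comes with each control period).
- bot.capture(name): name is "side" or "top"; returns (picture, depth): 384x512x3 uint8, red, green, blue; 384x512 float32, m along the optical axis (not along the pixel's ray), 0 where there is no reading.
- bot.camera_model(name): a dict with "intrinsics" (3x3 intrinsics, pixels), "rvec" (rotation vector, rad) and "tvec" (3), from world to camera coordinates, as OpenCV has them. Camera axes: x right, y down, z forward; pixel columns grow to the right and rows downward; lengths in m; the calibration is good to about 2 mm. A picture is of the moment at which its call begins. camera_model takes no time and is no camera call.
- bot.hand_in(): hands the job in; it is judged then, once.
Trained networks look in the newest picture that a camera, given by its name, has taken for a name from the list of things; names that differ only in an ending like _2 or _b are one class to them, and where a whole thing is asked for, a point or a joint stands for the part that bears it (a point fixed in the world has none). Each returns a list of dicts, best first, with "conf" (0 to 1); they miss things now and then, are a little off and sometimes report something else, mostly with a low value. They report only what shows in the picture. A call takes as long as a camera call. They do not tell look-alikes from the thing itself.
- bot.spot_in(label, camera): "at" ([x, y, z] in m, in the coordinates of the camera as it stood for that picture, good to about 4 mm: the middle of the surface that is visible of it).
- bot.trace(label, camera): "mask" (384x512 bool, what is visible of it).
The state is a dict: "time_s": time; "joint_positions": joint angles; "qvel": joint speeds; "tau": joint torques, N m; "position": TCP position; "tcp_rot": TCP orientation; "force": force on the tool from outside, world axes, zero at the start; "moment": the same for the moment, N m; "opening": opening from 0.0 (shut) to 1.0 (fully open); "grasp_force": force on a finger pad.
Only numpy, scipy, OpenCV 4.12 (cv2) and the standard library are available. Lean on these libraries where they do the work, as an engineer would, in place of code of your own. Each camera call takes 0.05 s, during which the arm holds its last target. There are 200 camera calls.

## Task

Take the black self-inking stamp out of its white tray, stand it flat on the stack of label cards and slide it gently into the corner of the aluminium guide, long side along the longer rail, until its base touches both rails squarely. Press its handle down firmly until it bottoms on its stop, keep it down a moment without letting the stamp creep, and let it spring up again. Then set the stamp gently back upright in its tray and leave the other things where they are; do not ram the rails, bear down hard once it has bottomed, or press the handle down anywhere else.

Things in the scene. Friction and masses are not known exactly. Their poses are not given: they have to be found in the camera images.
- stamp: Self-inking hand stamp, about 0.18 kg: grey open base frame 44 (x) x 76 (y) x 22 mm under a black handle cap with a white window on top. Origin: centre of the base's underside; z up, x across its narrow side. The cap, a rounded box 40 (x) x 70 (y) mm, reaches from 46 to 98 mm above the base's underside while up; take hold of it across its 40 mm side. The stamp may be used either way round.
- stamp_top (a point): Centre of the top face of the stamp's handle cap, 98 mm above the base's underside when the cap is up.
- stamp_cap (a joint): How far the cap is pressed down over the base (m): 0 up, 0.018 at its hard stop. A spring pushes it up: it starts to move at about 4 N and takes about 11 N just before the stop.
- board: Plywood stamping board 170 (x) x 210 (y) x 12 mm, fixed. Origin: centre of its underside; z up. An L-shaped aluminium guide stands on it: inner corner at x = 55, y = 75 mm of the board, inner faces looking to its -x and -y, top edges 48 mm above the table. A stamp seated in the corner, long side on the back rail, has its origin at x = 33, y = 37 mm of the board.
- rail_back: Back rail of the guide, fixed: 8 mm thick, 158 mm long along the board's y, 36 mm high; its inner face is the board's plane x = 55 mm. Origin: centre of its underside, at x = 59, y = 4, z = 12 mm in the board's frame.
- rail_side: Side rail of the guide, fixed: 8 mm thick, 110 mm long along the board's x, 36 mm high; its inner face is the board's plane y = 75 mm. Origin: centre of its underside, at x = 0, y = 79, z = 12 mm in the board's frame.
- cards: Stack of white label cards 85 (x) x 130 (y) mm, squared into the corner of the guide and held fast; its axes are the board's. Its height changes: the origin is 22 mm below the top card's face, under the stack's centre, so the top card is 22 to 34 mm above the table.
- cards_top (a point): Centre of the top card's upper face.
- tray: Low white cardboard tray, fixed, 112 (x) x 180 (y) mm outside, 20 mm high, walls and floor 4 mm. Origin: centre of its underside. The stamp stands in its +y half, a loupe lies in its -y half.
- loupe: Folded steel loupe, about 50 x 24 x 18 mm, loose in the tray. Leave alone.
- marker: White marker pen with a black cap, 120 mm long, 14 mm thick, loose on the near edge of the stamping board. Leave alone.
- geode: Piece of amethyst geode 60 x 70 x 45 mm, loose between tray and board. Leave alone.
- gift_box: Small brown cardboard gift box 68 x 68 x 32 mm, loose between tray and board. Leave alone.
- calculator: Black pocket calculator 115 x 72 x 14 mm, loose on the table. Leave alone.
- tape_roll: Roll of clear tape lying flat, 64 mm across, 18 mm high, loose on the table. Leave alone.
- tumbled: Single polished stone about 40 x 40 x 24 mm, loose on the table. Leave alone.
Mind the look-alikes: they are no part of the job. What is shaped like the stamp but red is not meant. What is shaped like the tray but blue or orange is not meant.

How it is judged (in metres and radians):
On the way, in this order (a step that is already met when the one before it is completed fails the run):
1. the stamp stands upright and square on the top card with its base touching both rails (more than 0.5 N on each), handle not yet down (less than 14 mm) (contact force between stamp and rail_back above 0.5 N and contact force between stamp and rail_side above 0.5 N and x of stamp in the frame of board between 0.031 and 0.036 m and y of stamp in the frame of board between 0.035 and 0.04 m and z of stamp in the frame of cards_top below 0.002 m and angle between stamp's own z axis and vertical below 0.06 rad and angle between the x axis of stamp and the x axis of board, either way round below 0.05 rad and value of joint stamp_cap below 0.014 m), for 0.2 s.
2. the handle is down on its stop (within 0.8 mm) with the stamp still in the corner (within 2 mm of both rails), flat and square, for 0.3 s (value of joint stamp_cap above 0.0172 m and x of stamp in the frame of board between 0.031 and 0.036 m and y of stamp in the frame of board between 0.035 and 0.04 m and z of stamp in the frame of cards_top below 0.002 m and angle between stamp's own z axis and vertical below 0.06 rad and angle between the x axis of stamp and the x axis of board, either way round below 0.05 rad), for 0.3 s.
At the end, for the whole second after the job is handed in: The stamp stands upright (within 0.08 rad) and at rest on the floor of its tray, its handle up (within 2 mm), after its handle was bottomed in the corner of the guide (x of stamp in the frame of tray between -0.045 and 0.045 m and y of stamp in the frame of tray between -0.07 and 0.07 m and z of stamp in the frame of tray below 0.008 m and angle between stamp's own z axis and vertical below 0.08 rad and value of joint stamp_cap below 0.002 m and linear speed of stamp below 0.02 m/s); the robot touches nothing.
It fails at once if the handle is pressed down more than 14 mm while the stamp is more than 3 mm off a rail (a smeared or stray print) (value of joint stamp_cap above 0.014 m and (x of stamp in the frame of board below 0.03 m or x of stamp in the frame of board above 0.037 m or y of stamp in the frame of board below 0.034 m or y of stamp in the frame of board above 0.041 m)).
It fails at once if the stamp is rammed against a rail with more than 18 N (contact force between stamp and rail_back above 18 N or contact force between stamp and rail_side above 18 N).
It fails at once if the stamp bears on the cards with more than 30 N (contact force between stamp and cards above 30 N).
It fails at once if the stamp is let fall (contact force between the fingers and stamp below 0.1 N and linear speed of stamp above 0.4 m/s).
It fails at once if a bystander is moved more than 15 mm (distance of any of loupe, marker, geode, gift_box, calculator, tape_roll, tumbled from where it was at the start of the episode above 0.015 m).
It also fails if it takes over 72 s, if anything falls off the work surface, if the arm or the gripper's body presses on something with over 40 N, if the wrist force passes 120 N, or if a joint passes its speed limit or range.

## Working session

There is one attempt and no reset: what is moved stays moved. The work goes in short steps, Python scripts to look and compute and a tool call to move; the robot and the scene stay as the last step left them, time stands still between calls to the robot, and variables do not carry over. Pictures are saved under pics/ and viewed, at most 10 in all, crops included, and the job is handed in when it is done.

Besides the shell and the picture viewer there is one more tool, called after "Request:" as name([rows], argument=value, ...), one row to a line, values as JSON. move_arm: Moves the arm, as the interface text tells. Its arguments: {"type":"object","properties":{"increments":{"type":"array"}},"required":["increments"]}

```bash
mkdir -p pics
cat > h.py <<'E'
import numpy as np, cv2
from rig import bot
def cam(n):
    m=bot.camera_model(n);R=cv2.Rodrigues(np.array(m["rvec"],float))[0];return np.array(m["intrinsics"]),R,np.array(m["tvec"],float).reshape(3)
def cloud(n,depth):
    K,R,t=cam(n);v,u=np.mgrid[0:384,0:512]
    c=np.stack([(u-K[0,2])*depth/K[0,0],(v-K[1,2])*depth/K[1,1],depth],-1)
    return (c-t)@R
def save(p,name): cv2.imwrite("pics/"+name,p[:,:,::-1])
E
python3 - <<'E'
from h import *
a={}
for n in("top","side"):
    p,d=bot.capture(n);a[n]=p;W=cloud(n,d);np.save(n+"W.npy",W);save(p,n+"0.png")
    K,R,t=cam(n);print(n,"campos",(-R.T@t).round(3))
    for l in("stamp","board","tray","cards","rail_back","rail_side"):
        for r in bot.spot_in(l,n): print(n,l,round(r["conf"],2),((np.array(r["at"])-t)@R).round(3))
s=bot.read_state();print(s["tcp_rot"],s["position"],s["force"])
E
```

```text
top campos [0.386 0.072 1.114]
top stamp 0.94 [0.539 0.254 0.102]
top stamp 0.94 [0.679 0.345 0.093]
top board 0.86 [ 0.518 -0.212  0.012]
top tray 0.89 [0.33  0.192 0.001]
top tray 0.79 [0.521 0.214 0.001]
top tray 0.72 [0.704 0.001 0.026]
top tray 0.26 [0.531 0.004 0.032]
top cards 0.97 [ 0.54  -0.197  0.031]
top cards 0.27 [0.389 0.007 0.015]
top rail_back 0.6 [ 0.587 -0.191  0.044]
top rail_side 0.49 [ 0.512 -0.127  0.05 ]
side campos [0.273 0.853 0.724]
side stamp 0.88 [0.541 0.294 0.067]
side stamp 0.58 [0.688 0.373 0.069]
side board 0.63 [ 0.516 -0.128  0.014]
side board 0.62 [0.538 0.297 0.067]
side tray 0.84 [0.513 0.249 0.   ]
side tray 0.72 [0.33  0.196 0.005]
side tray 0.64 [0.703 0.015 0.027]
side tray 0.55 [0.331 0.409 0.006]
side cards 0.84 [ 0.544 -0.203  0.03 ]
side cards 0.68 [ 0.47  -0.204  0.026]
side cards 0.61 [0.536 0.168 0.019]
side rail_side 0.67 [ 0.512 -0.12   0.032]
side rail_side 0.27 [0.539 0.296 0.068]
[[ 9.60829372e-01  2.77140610e-01  1.63879028e-05]
 [ 2.77140610e-01 -9.60829372e-01 -2.56174900e-05]
 [ 8.64633155e-06  2.91557902e-05 -1.00000000e+00]] [ 0.17325388 -0.60047471  0.22257832] [ 0.13931456  0.54954278 -1.17591978]
```

View pics/top0.png

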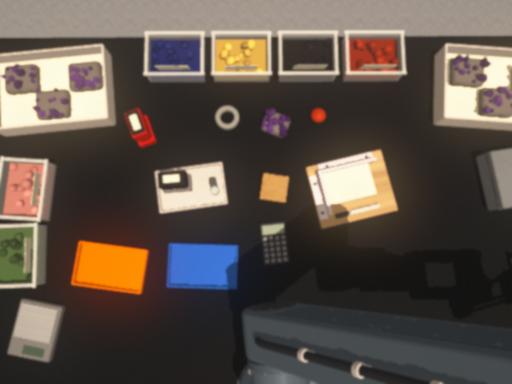

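Run:
```python
from h import *
W=np.load("topW.npy");P=W.reshape(-1,3)
def rect(m):
    q=P[m];r=cv2.minAreaRect((q[:,:2]*1000).astype(np.float32));print(r,len(q),np.median(q[:,2]).round(4))
box=lambda x0,x1,y0,y1,z0,z1:(P[:,0]>x0)&(P[:,0]<x1)&(P[:,1]>y0)&(P[:,1]<y1)&(P[:,2]>z0)&(P[:,2]<z1)
print("cap");rect(box(.47,.61,.19,.32,.09,.12))
print("tray walls");rect(box(.42,.62,.08,.36,.012,.03))
print("rails");rect(box(.40,.65,-.34,-.08,.042,.054))
print("cards");rect(box(.46,.6,-.29,-.11,.018,.04))
m=box(.40,.65,-.34,-.08,.042,.054);q=P[m]
b=q[(q[:,1]<-.14)];s=q[q[:,0]<.56]
for n,k in(("back",b),("side",s)):
    print(n,cv2.minAreaRect((k[:,:2]*1000).astype(np.float32)))
# between-objects heights
for n,W in(("top",W),("side",np.load("sideW.npy"))):
    Q=W.reshape(-1,3)
    for y0 in np.arange(-.32,.36,.04):
        k=Q[(Q[:,1]>y0)&(Q[:,1]<y0+.04)&(Q[:,0]>.45)&(Q[:,0]<.65)]
        print(n,y0.round(2),np.percentile(k[:,2],99.5).round(3) if len(k) else 0)
```

```text
cap
((545.2310180664062, 261.9300537109375), (40.26909637451172, 70.43504333496094), 3.6129062175750732) 455 0.1011
tray walls
((534.8442993164062, 224.5507049560547), (112.92816925048828, 180.26524353027344), 7.725414276123047) 631 0.0203
rails
((532.895263671875, -200.49964904785156), (117.27296447753906, 157.95309448242188), 13.552224159240723) 341 0.0481
cards
((529.206298828125, -191.89599609375), (138.4136505126953, 163.8870391845703), 0.9233884811401367) 1854 0.0303
back ((556.647705078125, -175.11233520507812), (79.5308837890625, 192.63311767578125), 49.51266098022461)
side ((509.0758361816406, -129.6126708984375), (104.17664337158203, 8.901505470275879), 13.479013442993164)
top -0.32 0.017
top -0.28 0.05
top -0.24 0.05
top -0.2 0.051
top -0.16 0.051
top -0.12 0.049
top -0.08 0.005
top -0.04 0.036
top -0.0 0.037
top 0.04 0.006
top 0.08 0.005
top 0.12 0.024
top 0.16 0.024
top 0.2 0.104
top 0.24 0.106
top 0.28 0.104
top 0.32 0.006
side -0.32 0.014
side -0.28 0.046
side -0.24 0.048
side -0.2 0.048
side -0.16 0.049
side -0.12 0.049
side -0.08 0.002
side -0.04 0.033
side -0.0 0.033
side 0.04 0.032
side 0.08 0.002
side 0.12 0.022
side 0.16 0.023
side 0.2 0.102
side 0.24 0.103
side 0.28 0.103
side 0.32 0.019
```

The top view shows the black stamp at about (173,180) in the white tray (190,187). The red look-alike is at (139,127). The board, with its guide corner at about (312,170), holds the white cards. The depth data gives the stamp at (545,262) mm with yaw 3.6°, and the seat at about (553,-162) mm with yaw 13.5°.

Request:
move_arm([
  {"xyz": [40, 0, 0], "roll": 0, "grip": 100},
  {"xyz": [40, 0, 0], "roll": 0, "grip": 100},
  {"xyz": [40, 0, 0], "roll": 0, "grip": 100},
  {"xyz": [40, 0, 0], "roll": 0, "grip": 100},
  {"xyz": [40, 0, 0], "roll": 0, "grip": 100},
])

```text
time_s: 1.12
position: [0.3669, -0.5444, 0.2227]
tcp_rot: [[0.961, 0.277, 0.0], [0.277, -0.961, -0.0], [0.0, 0.0, -1.0]]
force: [1.3, -0.9, 0.4]
opening: 0.999
grasp_force: 0.0
```

Request:
move_arm([
  {"xyz": [20, -36, 0], "roll": 0, "grip": 100},
  {"xyz": [20, -36, 0], "roll": 0, "grip": 100},
  {"xyz": [20, -36, 0], "roll": 0, "grip": 100},
  {"xyz": [20, -36, 0], "roll": 0, "grip": 100},
  {"xyz": [20, -36, 0], "roll": 0, "grip": 100},
])

```text
time_s: 1.53
position: [0.4118, -0.3425, 0.2226]
tcp_rot: [[0.961, 0.277, 0.0], [0.277, -0.961, -0.0], [0.0, 0.0, -1.0]]
force: [0.9, -0.3, -0.8]
opening: 1.001
grasp_force: 0.0
```

Request:
move_arm([
  {"xyz": [20, -36, 0], "roll": 0, "grip": 100},
  {"xyz": [20, -36, 0], "roll": 0, "grip": 100},
  {"xyz": [20, -36, 0], "roll": 0, "grip": 100},
  {"xyz": [20, -36, 0], "roll": 0, "grip": 100},
  {"xyz": [20, -36, 0], "roll": 0, "grip": 100},
])

```text
time_s: 1.95
position: [0.458, -0.1419, 0.2229]
tcp_rot: [[0.961, 0.277, 0.001], [0.277, -0.961, -0.0], [0.001, 0.0, -1.0]]
force: [0.5, -0.2, -0.0]
opening: 0.999
grasp_force: 0.0
```

Request:
move_arm([
  {"xyz": [20, -36, 0], "roll": 0, "grip": 100},
  {"xyz": [20, -36, 0], "roll": 0, "grip": 100},
  {"xyz": [20, -36, 0], "roll": 0, "grip": 100},
  {"xyz": [20, -36, 0], "roll": 0, "grip": 100},
  {"xyz": [20, -36, 0], "roll": 0, "grip": 100},
])

```text
time_s: 2.37
position: [0.5042, 0.059, 0.2229]
tcp_rot: [[0.961, 0.277, 0.001], [0.277, -0.961, -0.0], [0.001, 0.0, -1.0]]
force: [1.0, -0.1, 0.4]
opening: 1.001
grasp_force: 0.0
```

Request:
move_arm([
  {"xyz": [20, -36, 0], "roll": 0, "grip": 100},
  {"xyz": [20, -36, 0], "roll": 0, "grip": 100},
  {"xyz": [20, -36, 0], "roll": 0, "grip": 100},
  {"xyz": [20, -36, 0], "roll": 0, "grip": 100},
  {"xyz": [20, -36, 0], "roll": 0, "grip": 100},
])

```text
time_s: 2.78
position: [0.5503, 0.2598, 0.2228]
tcp_rot: [[0.961, 0.278, 0.0], [0.278, -0.961, -0.0], [0.0, 0.0, -1.0]]
force: [-0.2, -0.6, -0.1]
opening: 1.0
grasp_force: 0.0
```

Request:
move_arm([
  {"xyz": [0, 0, 0], "roll": -0.123, "grip": 100},
  {"xyz": [0, 0, 0], "roll": -0.123, "grip": 100},
  {"xyz": [0, 0, 0], "roll": -0.123, "grip": 100},
  {"xyz": [0, 0, 0], "roll": -0.123, "grip": 100},
  {"xyz": [0, 0, 0], "roll": -0.123, "grip": 100},
])

```text
time_s: 3.2
position: [0.5501, 0.2579, 0.2225]
tcp_rot: [[0.62, 0.785, -0.0], [0.785, -0.62, -0.0], [-0.0, 0.0, -1.0]]
force: [0.4, -0.0, -0.1]
opening: 1.003
grasp_force: 0.0
```

Request:
move_arm([
  {"xyz": [0, 0, 0], "roll": -0.123, "grip": 100},
  {"xyz": [0, 0, 0], "roll": -0.123, "grip": 100},
  {"xyz": [0, 0, 0], "roll": -0.123, "grip": 100},
  {"xyz": [0, 0, 0], "roll": -0.123, "grip": 100},
  {"xyz": [0, 0, 0], "roll": -0.123, "grip": 100},
])

```text
time_s: 3.62
position: [0.5502, 0.2576, 0.2226]
tcp_rot: [[0.054, 0.999, 0.0], [0.999, -0.054, 0.0], [0.0, 0.0, -1.0]]
force: [-0.4, 1.6, 0.1]
opening: 1.002
grasp_force: 0.0
```

Request:
move_arm([
  {"xyz": [0, 0, 0], "roll": -0.123, "grip": 100},
  {"xyz": [0, 0, 0], "roll": 0, "grip": 100},
  {"xyz": [0, 0, 0], "roll": 0, "grip": 100},
])

```text
time_s: 3.87
position: [0.5502, 0.2576, 0.2226]
tcp_rot: [[-0.06, 0.998, 0.0], [0.998, 0.06, 0.0], [0.0, 0.0, -1.0]]
force: [0.5, 0.1, 0.4]
opening: 1.0
grasp_force: 0.0
```

Run:
```python
from h import *
a=[]
for n in("top","side"):
    p,d=bot.capture(n);a.append(p);np.save(n+"W1.npy",cloud(n,d))
save(np.hstack([a[0][60:300,60:460],a[1][60:300,60:460]]),"a1.png")
P=np.load("sideW1.npy").reshape(-1,3)
P=P[(P[:,0]>.48)&(P[:,0]<.61)&(P[:,1]>.2)&(P[:,1]<.32)&(P[:,2]>.096)&(P[:,2]<.11)]
print(len(P),cv2.minAreaRect((P[:,:2]*1000).astype(np.float32)),np.median(P[:,2]))
s=bot.read_state();print(s["position"],s["tcp_rot"],s["joint_positions"])
```

```text
349 ((546.1316528320312, 266.7948303222656), (38.951988220214844, 68.25602722167969), 4.65075159072876) 0.10094753706376555
[0.55021279 0.25759536 0.22257991] [[-6.04885742e-02  9.98168887e-01  7.52830607e-05]
 [ 9.98168888e-01  6.04885695e-02  6.32060596e-05]
 [ 5.85365575e-05  7.89684534e-05 -9.99999995e-01]] [1.45590142e+01 2.88598356e+01 8.46956615e+01 2.64102426e-03
 6.64394177e+01 1.10901018e+01]
```

Request:
move_arm([
  {"xyz": [6, -5, 20], "roll": -0.01, "grip": 100},
  {"xyz": [0, 0, 35], "roll": 0, "grip": 100},
  {"xyz": [0, 0, 35], "roll": 0, "grip": 100},
  {"xyz": [0, 0, 30], "roll": 0, "grip": 100},
  {"xyz": [0, 0, 25], "roll": 0, "grip": 100},
])

```text
time_s: 4.38
position: [0.544, 0.2631, 0.0755]
tcp_rot: [[-0.071, 0.997, -0.002], [0.997, 0.071, -0.0], [-0.0, -0.002, -1.0]]
force: [-0.2, 0.3, -0.1]
opening: 1.001
grasp_force: 0.0
```

Request:
move_arm([
  {"xyz": [0, 0, 15], "roll": 0, "grip": 100},
  {"xyz": [0, 0, 3], "roll": 0, "grip": 100},
  {"xyz": [0, 0, 0], "roll": 0, "grip": 100},
])

```text
time_s: 4.63
position: [0.5442, 0.2631, 0.0584]
tcp_rot: [[-0.072, 0.997, -0.002], [0.997, 0.072, -0.001], [-0.0, -0.002, -1.0]]
force: [0.3, -1.3, 0.5]
opening: 1.004
grasp_force: 0.0
```

Run:
```python
from h import *
p,d=bot.capture("side");q,d2=bot.capture("top")
a=cv2.resize(p[60:320,120:420],None,fx=1.3,fy=1.3);b=cv2.resize(q[100:300,100:300],(338,338));save(np.hstack([a,b]),"a2.png")
s=bot.read_state();print(s["position"],s["force"])
```

```text
[0.54579816 0.26351987 0.06052951] [0.56937932 0.26467127 0.77714174]
```

View pics/a2.png

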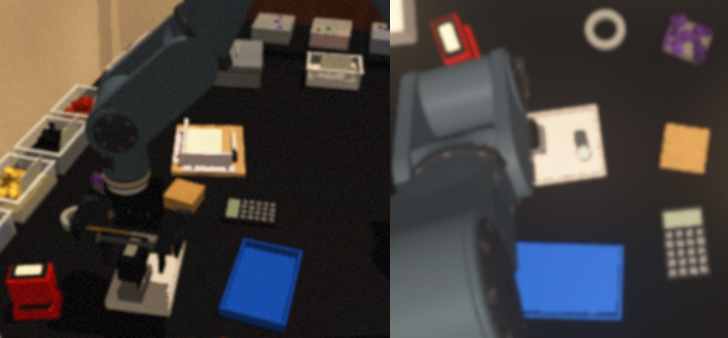

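The side view shows the stamp's cap, at about (130,262), between the open fingers, with nothing in the way. Closing.

Request:
move_arm([
  {"xyz": [0, 0, 0], "roll": 0, "grip": 40},
  {"xyz": [0, 0, 0], "roll": 0, "grip": 35},
  {"xyz": [0, 0, 0], "roll": 0, "grip": 20},
  {"xyz": [0, 0, 0], "roll": 0, "grip": 0},
  {"xyz": [0, 0, 0], "roll": 0, "grip": 0},
])

```text
time_s: 5.15
position: [0.5451, 0.2633, 0.0601]
tcp_rot: [[-0.073, 0.997, 0.001], [0.997, 0.073, 0.0], [0.0, 0.001, -1.0]]
force: [0.4, -0.2, 0.0]
opening: 0.702
grasp_force: 0.0
```

Request:
move_arm([
  {"xyz": [0, 0, 0], "roll": 0, "grip": 0},
  {"xyz": [0, 0, 0], "roll": 0, "grip": 0},
  {"xyz": [0, 0, 0], "roll": 0, "grip": 0},
  {"xyz": [0, 0, 0], "roll": 0, "grip": 0},
  {"xyz": [0, 0, 0], "roll": 0, "grip": 0},
])

```text
time_s: 5.57
position: [0.5451, 0.2633, 0.0595]
tcp_rot: [[-0.073, 0.997, 0.0], [0.997, 0.073, 0.0], [0.0, 0.0, -1.0]]
force: [0.1, 0.2, -0.4]
opening: 0.455
grasp_force: 30.0
```

Request:
move_arm([
  {"xyz": [0, 0, -8], "roll": 0, "grip": 0},
  {"xyz": [0, 0, -20], "roll": 0, "grip": 0},
  {"xyz": [0, 0, -25], "roll": 0, "grip": 0},
  {"xyz": [0, 0, -25], "roll": 0, "grip": 0},
  {"xyz": [0, 0, -22], "roll": 0, "grip": 0},
])

```text
time_s: 5.98
position: [0.5443, 0.2632, 0.1609]
tcp_rot: [[-0.073, 0.997, -0.001], [0.997, 0.073, -0.0], [-0.0, -0.001, -1.0]]
force: [0.3, -0.8, -1.7]
opening: 0.459
grasp_force: 30.0
```

Request:
move_arm([
  {"xyz": [0, 0, 0], "roll": -0.083, "grip": 0},
  {"xyz": [0, 0, 0], "roll": -0.08, "grip": 0},
  {"xyz": [-14, -3.5, 0], "roll": 0, "grip": 0},
  {"xyz": [-28.5, -6.9, 0], "roll": 0, "grip": 0},
  {"xyz": [-28.5, -6.9, 0], "roll": 0, "grip": 0},
])

```text
time_s: 6.4
position: [0.5435, 0.1893, 0.1593]
tcp_rot: [[-0.234, 0.972, -0.001], [0.972, 0.234, -0.001], [-0.0, -0.001, -1.0]]
force: [0.1, 0.4, -2.5]
opening: 0.458
grasp_force: 30.0
```

Request:
move_arm([
  {"xyz": [-28.5, -6.9, 0], "roll": 0, "grip": 0},
  {"xyz": [-28.5, -6.9, 0], "roll": 0, "grip": 0},
  {"xyz": [-28.5, -6.9, 0], "roll": 0, "grip": 0},
  {"xyz": [-28.5, -6.9, 0], "roll": 0, "grip": 0},
  {"xyz": [-28.5, -6.9, 0], "roll": 0, "grip": 0},
])

```text
time_s: 6.82
position: [0.5431, 0.0414, 0.1593]
tcp_rot: [[-0.232, 0.973, -0.002], [0.973, 0.232, -0.0], [0.0, -0.002, -1.0]]
force: [-0.6, 0.8, -2.1]
opening: 0.459
grasp_force: 30.0
```

Request:
move_arm([
  {"xyz": [-28.5, -6.9, 0], "roll": 0, "grip": 0},
  {"xyz": [-28.5, -6.9, 0], "roll": 0, "grip": 0},
  {"xyz": [-28.5, -6.9, 0], "roll": 0, "grip": 0},
  {"xyz": [-28.5, -6.9, 0], "roll": 0, "grip": 0},
  {"xyz": [-28.5, -6.9, 0], "roll": 0, "grip": 0},
])

```text
time_s: 7.23
position: [0.5427, -0.105, 0.1593]
tcp_rot: [[-0.231, 0.973, -0.002], [0.973, 0.231, 0.0], [0.001, -0.002, -1.0]]
force: [0.6, 0.2, -1.8]
opening: 0.456
grasp_force: 30.0
```

Request:
move_arm([
  {"xyz": [-28.5, -6.9, 0], "roll": 0, "grip": 0},
  {"xyz": [-28.5, -6.9, 0], "roll": 0, "grip": 0},
  {"xyz": [-14, -3.5, 0], "roll": 0, "grip": 0},
  {"xyz": [0, 0, 0], "roll": 0, "grip": 0},
  {"xyz": [0, 0, 0], "roll": 0, "grip": 0},
])

```text
time_s: 7.65
position: [0.5429, -0.1765, 0.1592]
tcp_rot: [[-0.231, 0.973, -0.001], [0.973, 0.231, 0.002], [0.002, -0.001, -1.0]]
force: [0.3, 0.5, -2.2]
opening: 0.458
grasp_force: 30.0
```

Run:
```python
from h import *
for n in("side","top"):
    p,d=bot.capture(n);W=cloud(n,d);np.save(n+"W2.npy",W)
    if n=="side":pp=p
    K,R,t=cam(n)
    for l in("stamp","cards"):
        for r in bot.spot_in(l,n): print(n,l,round(r["conf"],2),((np.array(r["at"])-t)@R).round(3))
save(cv2.resize(pp[60:260,180:460],None,fx=2.5,fy=2.5),"a3.png")
W=np.load("sideW2.npy").reshape(-1,3);K,R,t=cam("side")
# side view: card heights
c=W[(W[:,0]>.49)&(W[:,0]<.56)&(W[:,1]<-.2)&(W[:,1]>-.25)&(W[:,2]<.05)]
print("cards z side",np.median(c[:,2]),len(c))
c=np.load("topW.npy").reshape(-1,3);c=c[(c[:,0]>.52)&(c[:,0]<.56)&(c[:,1]<-.16)&(c[:,1]>-.23)]
print("cards z top",np.median(c[:,2]))
b=W[(W[:,0]>.49)&(W[:,0]<.6)&(W[:,1]>-.25)&(W[:,1]<-.1)&(W[:,2]>.06)&(W[:,2]<.15)];print("base low z",np.percentile(b[:,2],[1,3,5,10,20]))
s=bot.read_state();print(s["position"],s["tcp_rot"],s["force"])
```

```text
side stamp 0.83 [ 0.537 -0.137  0.161]
side stamp 0.73 [0.685 0.372 0.068]
side cards 0.63 [ 0.544 -0.203  0.03 ]
top stamp 0.81 [0.68  0.347 0.092]
top stamp 0.62 [ 0.736 -0.123  0.027]
top stamp 0.53 [ 0.531 -0.143  0.164]
top cards 0.81 [ 0.524 -0.149  0.03 ]
cards z side 0.028610471640523827 177
cards z top 0.030813455753122054
base low z [0.1035395  0.10478698 0.10553927 0.10857865 0.11276778]
[ 0.54382044 -0.17473431  0.15953595] [[-2.35430254e-01  9.71891110e-01 -5.14905053e-04]
 [ 9.71891088e-01  2.35430485e-01  4.47423439e-04]
 [ 5.56071209e-04 -3.95094619e-04 -9.99999767e-01]] [ 0.08246138  0.25253228 -1.82432721]
```

View pics/a3.png

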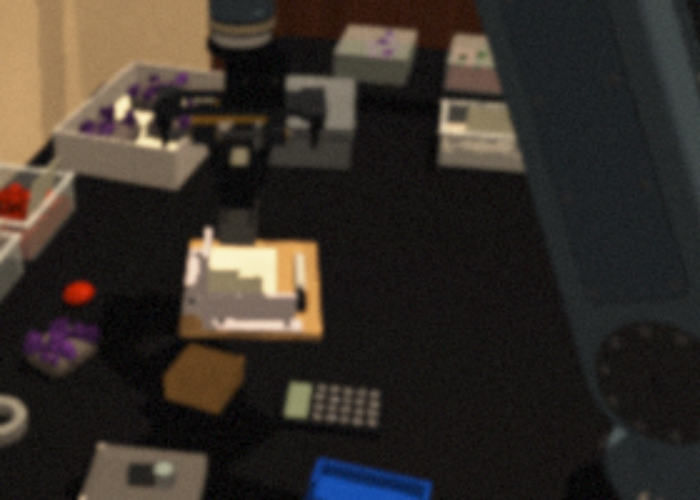

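The stamp hangs upright at about (240,190) above the cards, with roughly 11 mm to each rail. Lowering it.

Request:
move_arm([
  {"xyz": [0, 0, 20], "roll": 0, "grip": 0},
  {"xyz": [0, 0, 22], "roll": 0, "grip": 0},
  {"xyz": [0, 0, 15], "roll": 0, "grip": 0},
  {"xyz": [0, 0, 8], "roll": 0, "grip": 0},
  {"xyz": [0, 0, 3], "roll": 0, "grip": 0},
])

```text
time_s: 8.37
position: [0.5432, -0.175, 0.0902]
tcp_rot: [[-0.235, 0.972, -0.002], [0.972, 0.235, 0.001], [0.002, -0.002, -1.0]]
force: [-0.1, -0.8, -2.5]
opening: 0.462
grasp_force: 30.0
```

Request:
move_arm([
  {"xyz": [0, 0, 1.5], "roll": 0, "grip": 0},
  {"xyz": [0, 0, 0], "roll": 0, "grip": 0},
  {"xyz": [0, 0, 0], "roll": 0, "grip": 0},
])

```text
time_s: 8.62
position: [0.5447, -0.1764, 0.0909]
tcp_rot: [[-0.234, 0.972, 0.002], [0.972, 0.234, -0.001], [-0.001, 0.001, -1.0]]
force: [-0.1, 0.4, -1.8]
opening: 0.457
grasp_force: 30.0
```

Request:
move_arm([
  {"xyz": [0, 0, 1.5], "roll": 0, "grip": 0},
  {"xyz": [0, 0, 0], "roll": 0, "grip": 0},
  {"xyz": [0, 0, 0], "roll": 0, "grip": 0},
])

```text
time_s: 8.87
position: [0.5441, -0.1763, 0.089]
tcp_rot: [[-0.234, 0.972, 0.001], [0.972, 0.234, -0.0], [-0.001, 0.001, -1.0]]
force: [0.6, -1.2, -1.0]
opening: 0.461
grasp_force: 30.0
```

Request:
move_arm([
  {"xyz": [0, 0, 1.5], "roll": 0, "grip": 0},
  {"xyz": [0, 0, 0], "roll": 0, "grip": 0},
  {"xyz": [0, 0, 0], "roll": 0, "grip": 0},
])

```text
time_s: 9.12
position: [0.5439, -0.1761, 0.087]
tcp_rot: [[-0.234, 0.972, -0.0], [0.972, 0.234, 0.0], [0.0, -0.0, -1.0]]
force: [-0.1, -0.7, -1.8]
opening: 0.458
grasp_force: 30.0
```

Request:
move_arm([
  {"xyz": [0, 0, 1.5], "roll": 0, "grip": 0},
  {"xyz": [0, 0, 0], "roll": 0, "grip": 0},
  {"xyz": [0, 0, 0], "roll": 0, "grip": 0},
])

```text
time_s: 9.37
position: [0.5442, -0.1763, 0.086]
tcp_rot: [[-0.234, 0.972, 0.0], [0.972, 0.234, -0.0], [-0.0, 0.0, -1.0]]
force: [0.2, 0.9, 2.4]
opening: 0.453
grasp_force: 30.0
```

Contact at TCP z ≈ 0.0863. Sliding towards the back rail first.

Request:
move_arm([
  {"xyz": [0, 0, 0.7], "roll": 0, "grip": 0},
  {"xyz": [2.5, 3, 0], "roll": 0, "grip": 0},
  {"xyz": [2.5, 3, 0], "roll": 0, "grip": 0},
  {"xyz": [2, 2.5, 0], "roll": 0, "grip": 0},
  {"xyz": [0, 0, 0], "roll": 0, "grip": 0},
])

```text
time_s: 9.78
position: [0.5512, -0.167, 0.0851]
tcp_rot: [[-0.235, 0.972, 0.001], [0.972, 0.235, -0.0], [-0.001, 0.001, -1.0]]
force: [-1.0, -0.7, 3.5]
opening: 0.454
grasp_force: 30.0
```

Request:
move_arm([
  {"xyz": [0, 1, 0], "roll": 0, "grip": 0},
  {"xyz": [0, 0, 0], "roll": 0, "grip": 0},
  {"xyz": [0, 0, 0], "roll": 0, "grip": 0},
])

```text
time_s: 10.03
position: [0.5514, -0.1669, 0.0848]
tcp_rot: [[-0.234, 0.972, -0.0], [0.972, 0.234, 0.0], [0.0, -0.0, -1.0]]
force: [-0.8, -1.2, 4.0]
opening: 0.461
grasp_force: 30.0
```

Request:
move_arm([
  {"xyz": [0, 1, 0], "roll": 0, "grip": 0},
  {"xyz": [0, 0, 0], "roll": 0, "grip": 0},
  {"xyz": [0, 0, 0], "roll": 0, "grip": 0},
])

```text
time_s: 10.28
position: [0.5519, -0.1667, 0.0847]
tcp_rot: [[-0.234, 0.972, -0.001], [0.972, 0.234, 0.001], [0.001, -0.001, -1.0]]
force: [-3.0, -0.9, 3.6]
opening: 0.458
grasp_force: 30.0
```

```bash
cat > st.py <<'E'
from h import *
s=bot.read_state();p=np.array(s["position"])*1000;R=np.array(s["tcp_rot"]);f=np.array(s["force"])
print("t",round(s["time_s"],2),"yaw",np.degrees(np.arctan2(R[1,1],R[0,1])).round(2),"board xy",(R[:2,:2].T@(p[:2]-[529.9,-205.3]))[::-1].round(2),"z",p[2].round(2),"F back,side,z",(f@R[:,1]).round(2),(f@R[:,0]).round(2),f[2].round(2),"M",(R.T@np.array(s["moment"])).round(2))
E
python3 st.py
```

```text
t 10.28 yaw 13.52 board xy [30.43 32.41] z 84.66 F back,side,z -3.15 -0.12 3.57 M [ 0.74 -0.13 -0.05]
```

Request:
move_arm([
  {"xyz": [0, 0.7, 0], "roll": 0, "grip": 0},
  {"xyz": [0, 0, 0], "roll": 0, "grip": 0},
  {"xyz": [0, 0, 0], "roll": 0, "grip": 0},
])

```text
time_s: 10.53
position: [0.5528, -0.1664, 0.0847]
tcp_rot: [[-0.234, 0.972, -0.001], [0.972, 0.234, 0.001], [0.001, -0.001, -1.0]]
force: [-2.8, -1.2, 3.9]
opening: 0.459
grasp_force: 30.0
```

Request:
move_arm([
  {"xyz": [1.5, 0, 0], "roll": 0, "grip": 0},
  {"xyz": [0, 0, 0], "roll": 0, "grip": 0},
  {"xyz": [0, 0, 0], "roll": 0, "grip": 0},
])

```text
time_s: 10.78
position: [0.5534, -0.1655, 0.0851]
tcp_rot: [[-0.234, 0.972, 0.001], [0.972, 0.234, -0.001], [-0.001, 0.001, -1.0]]
force: [-1.7, -2.1, 3.8]
opening: 0.458
grasp_force: 30.0
```

```bash
python3 st.py
```

```text
t 10.78 yaw 13.52 board xy [32.2  33.23] z 85.05 F back,side,z -2.16 -1.63 3.84 M [ 0.45 -0.12 -0.06]
```

Request:
move_arm([
  {"xyz": [0, 1, 0], "roll": 0, "grip": 0},
  {"xyz": [0, 0, 0], "roll": 0, "grip": 0},
  {"xyz": [0, 0, 0], "roll": 0, "grip": 0},
])

```text
time_s: 11.03
position: [0.554, -0.1651, 0.0849]
tcp_rot: [[-0.234, 0.972, 0.0], [0.972, 0.234, -0.0], [-0.0, 0.0, -1.0]]
force: [-2.0, -1.6, 4.1]
opening: 0.455
grasp_force: 30.0
```

```bash
python3 st.py
```

```text
t 11.03 yaw 13.52 board xy [32.88 33.47] z 84.9 F back,side,z -2.27 -1.07 4.12 M [ 0.44 -0.16 -0.03]
```

Request:
move_arm([
  {"xyz": [2, 0, 0], "roll": 0, "grip": 0},
  {"xyz": [0, 0, 0], "roll": 0, "grip": 0},
  {"xyz": [0, 0, 0], "roll": 0, "grip": 0},
])

```text
time_s: 11.28
position: [0.5543, -0.1635, 0.0852]
tcp_rot: [[-0.234, 0.972, 0.002], [0.972, 0.234, -0.001], [-0.002, 0.002, -1.0]]
force: [-1.3, -2.4, 3.2]
opening: 0.458
grasp_force: 30.0
```

```bash
python3 st.py
```

```text
t 11.28 yaw 13.52 board xy [33.53 34.94] z 85.2 F back,side,z -1.86 -2.06 3.17 M [ 0.11 -0.43 -0.05]
```

Request:
move_arm([
  {"xyz": [0, 1, 0], "roll": 0, "grip": 0},
  {"xyz": [0, 0, 0], "roll": 0, "grip": 0},
  {"xyz": [0, 0, 0], "roll": 0, "grip": 0},
])

```text
time_s: 11.53
position: [0.5547, -0.163, 0.085]
tcp_rot: [[-0.234, 0.972, 0.001], [0.972, 0.234, -0.0], [-0.001, 0.001, -1.0]]
force: [-0.6, -2.0, 3.6]
opening: 0.458
grasp_force: 30.0
```

```bash
python3 st.py
```

```text
t 11.53 yaw 13.52 board xy [34.01 35.3 ] z 84.97 F back,side,z -1.06 -1.76 3.62 M [ 0.24 -0.49 -0.07]
```

Request:
move_arm([
  {"xyz": [1, 0, 0], "roll": 0, "grip": 0},
  {"xyz": [0, 0, 0], "roll": 0, "grip": 0},
  {"xyz": [0, 0, 0], "roll": 0, "grip": 0},
])

```text
time_s: 11.78
position: [0.5547, -0.1621, 0.085]
tcp_rot: [[-0.234, 0.972, 0.001], [0.972, 0.234, -0.001], [-0.001, 0.001, -1.0]]
force: [0.3, -3.6, 3.3]
opening: 0.459
grasp_force: 30.0
```

```bash
python3 st.py
```

```text
t 11.78 yaw 13.51 board xy [34.18 36.22] z 85.01 F back,side,z -0.53 -3.53 3.28 M [ 0.05 -0.56 -0.08]
```

Request:
move_arm([
  {"xyz": [0, 0.8, 0], "roll": 0, "grip": 0},
  {"xyz": [0, 0, 0], "roll": 0, "grip": 0},
  {"xyz": [0, 0, 0], "roll": 0, "grip": 0},
])

```text
time_s: 12.03
position: [0.5549, -0.1617, 0.0849]
tcp_rot: [[-0.234, 0.972, 0.0], [0.972, 0.234, -0.0], [-0.0, 0.0, -1.0]]
force: [-0.2, -3.3, 3.6]
opening: 0.456
grasp_force: 30.0
```

```bash
python3 st.py
```

```text
t 12.03 yaw 13.52 board xy [34.51 36.54] z 84.85 F back,side,z -1.01 -3.14 3.56 M [ 0.16 -0.55 -0.07]
```

Request:
move_arm([
  {"xyz": [0, 1, 0], "roll": 0, "grip": 0},
  {"xyz": [0, 0, 0], "roll": 0, "grip": 0},
  {"xyz": [0, 0, 0], "roll": 0, "grip": 0},
])

```text
time_s: 12.28
position: [0.5551, -0.1614, 0.0846]
tcp_rot: [[-0.234, 0.972, -0.002], [0.972, 0.234, 0.0], [0.001, -0.002, -1.0]]
force: [-2.7, -3.4, 4.4]
opening: 0.461
grasp_force: 30.0
```

```bash
python3 st.py
```

```text
t 12.28 yaw 13.53 board xy [34.75 36.76] z 84.64 F back,side,z -3.47 -2.66 4.41 M [ 0.67 -0.72  0.07]
```

Request:
move_arm([
  {"xyz": [0, 1, 0], "roll": 0, "grip": 0},
  {"xyz": [0, 0, 0], "roll": 0, "grip": 0},
  {"xyz": [0, 0, 0], "roll": 0, "grip": 0},
])

```text
time_s: 12.53
position: [0.5552, -0.1613, 0.0844]
tcp_rot: [[-0.234, 0.972, -0.004], [0.972, 0.234, 0.0], [0.001, -0.003, -1.0]]
force: [-4.0, -5.6, 3.5]
opening: 0.458
grasp_force: 30.0
```

```bash
python3 st.py
```

```text
t 12.53 yaw 13.52 board xy [34.89 36.88] z 84.44 F back,side,z -5.23 -4.52 3.46 M [ 1.08 -0.86  0.11]
```

Request:
move_arm([
  {"xyz": [1, 0, 0], "roll": 0, "grip": 0},
  {"xyz": [0, 0, 0], "roll": 0, "grip": 0},
  {"xyz": [0, 0, 0], "roll": 0, "grip": 0},
])

```text
time_s: 12.78
position: [0.5552, -0.1609, 0.0846]
tcp_rot: [[-0.234, 0.972, -0.003], [0.972, 0.234, -0.001], [-0.0, -0.003, -1.0]]
force: [-3.5, -6.9, 4.0]
opening: 0.46
grasp_force: 30.0
```

```bash
python3 st.py
```

```text
t 12.78 yaw 13.53 board xy [34.97 37.2 ] z 84.58 F back,side,z -4.99 -5.89 3.95 M [ 1.19 -1.08  0.2 ]
```

Both rails bear (about 5 and 6 N) and it's square. Holding briefly, then pressing.

Request:
move_arm([
  {"xyz": [0, 0, 0], "roll": 0, "grip": 0},
  {"xyz": [0, 0, 0], "roll": 0, "grip": 0},
  {"xyz": [0, 0, 1], "roll": 0, "grip": 0},
  {"xyz": [0, 0, 1.5], "roll": 0, "grip": 0},
  {"xyz": [0, 0, 1.5], "roll": 0, "grip": 0},
])

```text
time_s: 13.2
position: [0.5552, -0.161, 0.0807]
tcp_rot: [[-0.234, 0.972, -0.003], [0.972, 0.234, -0.001], [-0.0, -0.003, -1.0]]
force: [-4.4, -6.1, 5.6]
opening: 0.455
grasp_force: 30.0
```

Request:
move_arm([
  {"xyz": [0, 0, 1.5], "roll": 0, "grip": 0},
  {"xyz": [0, 0, 1.5], "roll": 0, "grip": 0},
  {"xyz": [0, 0, 1.5], "roll": 0, "grip": 0},
  {"xyz": [0, 0, 0], "roll": 0, "grip": 0},
  {"xyz": [0, 0, 0], "roll": 0, "grip": 0},
])

```text
time_s: 13.62
position: [0.5552, -0.161, 0.0764]
tcp_rot: [[-0.234, 0.972, -0.003], [0.972, 0.234, -0.001], [-0.0, -0.003, -1.0]]
force: [-5.1, -6.1, 7.2]
opening: 0.459
grasp_force: 30.0
```

```bash
python3 st.py
```

```text
t 13.62 yaw 13.53 board xy [34.97 37.17] z 76.41 F back,side,z -6.4 -4.76 7.18 M [ 1.35 -0.99  0.09]
```

Request:
move_arm([
  {"xyz": [0, 0, 1.5], "roll": 0, "grip": 0},
  {"xyz": [0, 0, 1.5], "roll": 0, "grip": 0},
  {"xyz": [0, 0, 1.5], "roll": 0, "grip": 0},
  {"xyz": [0, 0, 1.5], "roll": 0, "grip": 0},
  {"xyz": [0, 0, 0], "roll": 0, "grip": 0},
])

```text
time_s: 14.03
position: [0.5553, -0.161, 0.0706]
tcp_rot: [[-0.234, 0.972, -0.003], [0.972, 0.234, -0.001], [-0.0, -0.003, -1.0]]
force: [-4.8, -5.7, 7.7]
opening: 0.455
grasp_force: 30.0
```

```bash
python3 st.py
```

```text
t 14.03 yaw 13.53 board xy [35.01 37.12] z 70.61 F back,side,z -6.06 -4.43 7.67 M [ 1.34 -0.98  0.12]
```

Request:
move_arm([
  {"xyz": [0, 0, 1], "roll": 0, "grip": 0},
  {"xyz": [0, 0, 0], "roll": 0, "grip": 0},
  {"xyz": [0, 0, 1], "roll": 0, "grip": 0},
  {"xyz": [0, 0, 0], "roll": 0, "grip": 0},
])

```text
time_s: 14.37
position: [0.5553, -0.161, 0.0688]
tcp_rot: [[-0.234, 0.972, -0.003], [0.972, 0.234, -0.001], [-0.0, -0.003, -1.0]]
force: [-5.4, -6.6, 9.6]
opening: 0.46
grasp_force: 30.0
```

```bash
python3 st.py
```

```text
t 14.37 yaw 13.53 board xy [35.01 37.12] z 68.85 F back,side,z -6.85 -5.11 9.64 M [ 1.38 -1.    0.13]
```

Request:
move_arm([
  {"xyz": [0, 0, 1], "roll": 0, "grip": 0},
  {"xyz": [0, 0, 0], "roll": 0, "grip": 0},
  {"xyz": [0, 0, 0], "roll": 0, "grip": 0},
])

```text
time_s: 14.62
position: [0.5553, -0.161, 0.068]
tcp_rot: [[-0.234, 0.972, -0.003], [0.972, 0.234, -0.001], [-0.0, -0.003, -1.0]]
force: [-4.5, -5.7, 9.5]
opening: 0.455
grasp_force: 30.0
```

```bash
python3 st.py
```

```text
t 14.62 yaw 13.53 board xy [35.01 37.1 ] z 67.96 F back,side,z -5.72 -4.52 9.52 M [ 1.39 -0.9   0.1 ]
```

Request:
move_arm([
  {"xyz": [0, 0, 1], "roll": 0, "grip": 0},
  {"xyz": [0, 0, 0], "roll": 0, "grip": 0},
  {"xyz": [0, 0, 0], "roll": 0, "grip": 0},
])

```text
time_s: 14.87
position: [0.5554, -0.1611, 0.0678]
tcp_rot: [[-0.234, 0.972, -0.002], [0.972, 0.234, -0.001], [-0.0, -0.002, -1.0]]
force: [-6.6, -6.7, 14.0]
opening: 0.455
grasp_force: 30.0
```

```bash
python3 st.py
```

```text
t 14.87 yaw 13.53 board xy [35.11 37.03] z 67.75 F back,side,z -8.0 -4.94 14.04 M [ 1.57 -0.74  0.14]
```

The force jumped and the travel stalled, so it has bottomed. Adding a little pressure and holding, then raising slowly.

Request:
move_arm([
  {"xyz": [0, 0, 0.7], "roll": 0, "grip": 0},
  {"xyz": [0, 0, 0], "roll": 0, "grip": 0},
  {"xyz": [0, 0, 0], "roll": 0, "grip": 0},
  {"xyz": [0, 0, 0], "roll": 0, "grip": 0},
  {"xyz": [0, 0, 0], "roll": 0, "grip": 0},
])

```text
time_s: 15.28
position: [0.5554, -0.1611, 0.0677]
tcp_rot: [[-0.234, 0.972, -0.002], [0.972, 0.234, -0.001], [-0.001, -0.002, -1.0]]
force: [-5.7, -5.7, 18.0]
opening: 0.457
grasp_force: 30.0
```

Request:
move_arm([
  {"xyz": [0, 0, 0], "roll": 0, "grip": 0},
  {"xyz": [0, 0, 0], "roll": 0, "grip": 0},
  {"xyz": [0, 0, 0], "roll": 0, "grip": 0},
  {"xyz": [0, 0, 0], "roll": 0, "grip": 0},
  {"xyz": [0, 0, 0], "roll": 0, "grip": 0},
])

```text
time_s: 15.7
position: [0.5554, -0.1611, 0.0677]
tcp_rot: [[-0.234, 0.972, -0.002], [0.972, 0.234, -0.001], [-0.001, -0.002, -1.0]]
force: [-7.3, -5.8, 18.0]
opening: 0.454
grasp_force: 30.0
```

```bash
python3 st.py
```

```text
t 15.7 yaw 13.53 board xy [35.17 37.01] z 67.72 F back,side,z -8.48 -3.9 17.99 M [ 1.68 -0.58  0.2 ]
```

Request:
move_arm([
  {"xyz": [0, 0, -2], "roll": 0, "grip": 0},
  {"xyz": [0, 0, -3], "roll": 0, "grip": 0},
  {"xyz": [0, 0, -4], "roll": 0, "grip": 0},
  {"xyz": [0, 0, -4], "roll": 0, "grip": 0},
  {"xyz": [0, 0, -4], "roll": 0, "grip": 0},
])

```text
time_s: 16.12
position: [0.5554, -0.161, 0.0829]
tcp_rot: [[-0.234, 0.972, -0.002], [0.972, 0.234, -0.001], [-0.0, -0.002, -1.0]]
force: [-4.5, -5.9, 4.3]
opening: 0.461
grasp_force: 30.0
```

Request:
move_arm([
  {"xyz": [-1, -1, -1.5], "roll": 0, "grip": 0},
  {"xyz": [-2, -2, 0], "roll": 0, "grip": 0},
  {"xyz": [-2, -2, 0], "roll": 0, "grip": 0},
  {"xyz": [0, 0, 0], "roll": 0, "grip": 0},
])

```text
time_s: 16.45
position: [0.5532, -0.1654, 0.084]
tcp_rot: [[-0.233, 0.972, 0.001], [0.972, 0.233, 0.002], [0.001, 0.001, -1.0]]
force: [1.3, 1.6, 3.4]
opening: 0.456
grasp_force: 30.0
```

```bash
python3 st.py
```

```text
t 16.45 yaw 13.47 board xy [31.9  33.34] z 83.99 F back,side,z 1.63 1.24 3.4 M [-0.39  0.35  0.02]
```

Request:
move_arm([
  {"xyz": [0, 0, -5], "roll": 0, "grip": 0},
  {"xyz": [0, 0, -15], "roll": 0, "grip": 0},
  {"xyz": [0, 0, -25], "roll": 0, "grip": 0},
  {"xyz": [0, 0, -25], "roll": 0, "grip": 0},
  {"xyz": [0, 0, -5], "roll": 0, "grip": 0},
])

```text
time_s: 16.87
position: [0.5543, -0.1671, 0.1618]
tcp_rot: [[-0.234, 0.972, 0.004], [0.972, 0.234, -0.003], [-0.003, 0.003, -1.0]]
force: [0.5, -0.9, -2.0]
opening: 0.462
grasp_force: 30.0
```

```bash
python3 st.py; python3 -c "
from h import *
print(bot.read_state()['position'])"
```

```text
t 16.87 yaw 13.55 board xy [32.72 31.42] z 161.76 F back,side,z 0.27 -0.99 -1.97 M [-0.18 -0.09 -0.04]
[ 0.55434484 -0.16708574  0.1617584 ]
```

Request:
move_arm([
  {"xyz": [14, 3, 0], "roll": 0, "grip": 0},
  {"xyz": [27.9, 6.1, 0], "roll": 0, "grip": 0},
  {"xyz": [27.9, 6.1, 0], "roll": 0, "grip": 0},
  {"xyz": [27.9, 6.1, 0], "roll": 0, "grip": 0},
  {"xyz": [27.9, 6.1, 0], "roll": 0, "grip": 0},
])

```text
time_s: 17.28
position: [0.5479, -0.0354, 0.1568]
tcp_rot: [[-0.233, 0.972, -0.005], [0.972, 0.233, 0.002], [0.003, -0.004, -1.0]]
force: [0.5, 0.1, -2.6]
opening: 0.455
grasp_force: 30.0
```

Request:
move_arm([
  {"xyz": [27.9, 6.1, 0], "roll": 0, "grip": 0},
  {"xyz": [27.9, 6.1, 0], "roll": 0, "grip": 0},
  {"xyz": [27.9, 6.1, 0], "roll": 0, "grip": 0},
  {"xyz": [27.9, 6.1, 0], "roll": 0, "grip": 0},
  {"xyz": [27.9, 6.1, 0], "roll": 0, "grip": 0},
])

```text
time_s: 17.7
position: [0.5447, 0.1072, 0.1568]
tcp_rot: [[-0.234, 0.972, -0.005], [0.972, 0.234, 0.0], [0.001, -0.005, -1.0]]
force: [0.6, -0.0, -2.2]
opening: 0.457
grasp_force: 30.0
```

Request:
move_arm([
  {"xyz": [27.9, 6.1, 0], "roll": 0, "grip": 0},
  {"xyz": [27.9, 6.1, 0], "roll": 0, "grip": 0},
  {"xyz": [27.9, 6.1, 0], "roll": 0, "grip": 0},
  {"xyz": [27.9, 6.1, 0], "roll": 0, "grip": 0},
  {"xyz": [27.9, 6.1, 0], "roll": 0, "grip": 0},
])

```text
time_s: 18.12
position: [0.5415, 0.2494, 0.1565]
tcp_rot: [[-0.234, 0.972, -0.005], [0.972, 0.234, -0.001], [0.0, -0.005, -1.0]]
force: [-0.4, -0.6, -2.4]
opening: 0.461
grasp_force: 30.0
```

Request:
move_arm([
  {"xyz": [14, 3, 0], "roll": 0, "grip": 0},
  {"xyz": [0, 0, 0], "roll": 0.08, "grip": 0},
  {"xyz": [0, 0, 0], "roll": 0.07, "grip": 0},
  {"xyz": [0, 0, 0], "roll": 0, "grip": 0},
  {"xyz": [0, 0, 0], "roll": 0, "grip": 0},
])

```text
time_s: 18.53
position: [0.5425, 0.2618, 0.1577]
tcp_rot: [[-0.088, 0.996, -0.003], [0.996, 0.088, -0.001], [-0.001, -0.003, -1.0]]
force: [-0.8, 0.5, -2.0]
opening: 0.454
grasp_force: 30.0
```

```bash
python3 st.py
python3 - <<'E'
from h import *
p,d=bot.capture("side");save(cv2.resize(p[100:350,100:350],None,fx=2,fy=2),"a4.png")
s=bot.read_state();print(s["position"])
E
```

```text
t 18.53 yaw 5.04 board xy [ 53.64 464.2 ] z 157.66 F back,side,z -0.76 0.54 -1.96 M [-0.13 -0.04 -0.02]
[0.54289628 0.26167456 0.15799824]
```

View pics/a4.png

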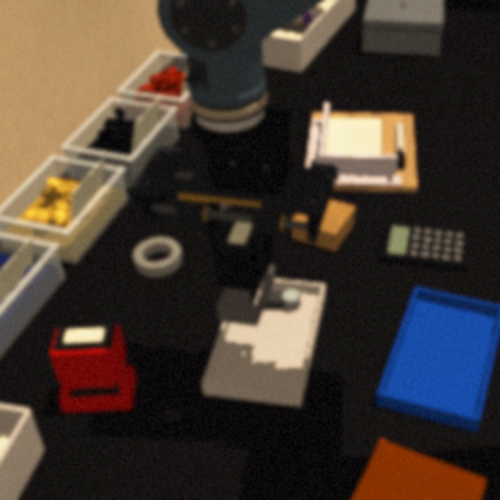

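The stamp (240,275) hangs over the tray's free half, upright, and the other things are undisturbed. Lowering it.

Request:
move_arm([
  {"xyz": [0, 0, 20], "roll": 0, "grip": 0},
  {"xyz": [0, 0, 30], "roll": 0, "grip": 0},
  {"xyz": [0, 0, 25], "roll": 0, "grip": 0},
  {"xyz": [0, 0, 10], "roll": 0, "grip": 0},
  {"xyz": [0, 0, 5], "roll": 0, "grip": 0},
])

```text
time_s: 19.0
position: [0.5423, 0.2612, 0.0669]
tcp_rot: [[-0.086, 0.996, -0.005], [0.996, 0.086, -0.001], [-0.001, -0.005, -1.0]]
force: [-0.4, -0.8, -1.9]
opening: 0.463
grasp_force: 30.0
```

Request:
move_arm([
  {"xyz": [0, 0, 2], "roll": 0, "grip": 0},
  {"xyz": [0, 0, 1.5], "roll": 0, "grip": 0},
  {"xyz": [0, 0, 0], "roll": 0, "grip": 0},
])

```text
time_s: 19.25
position: [0.5448, 0.2623, 0.0667]
tcp_rot: [[-0.086, 0.996, 0.002], [0.996, 0.086, 0.001], [0.0, 0.002, -1.0]]
force: [-0.3, -0.1, -2.5]
opening: 0.455
grasp_force: 30.0
```

```bash
python3 st.py
```

```text
t 19.25 yaw 4.93 board xy [ 55.09 464.55] z 66.66 F back,side,z -0.32 -0.1 -2.55 M [-0.09 -0.02 -0.01]
```

Request:
move_arm([
  {"xyz": [0, 0, 1.5], "roll": 0, "grip": 0},
  {"xyz": [0, 0, 0], "roll": 0, "grip": 0},
  {"xyz": [0, 0, 0], "roll": 0, "grip": 0},
])

```text
time_s: 19.5
position: [0.5443, 0.2623, 0.0649]
tcp_rot: [[-0.086, 0.996, 0.001], [0.996, 0.086, 0.0], [0.0, 0.001, -1.0]]
force: [-0.3, 0.3, -1.3]
opening: 0.457
grasp_force: 30.0
```

```bash
python3 st.py
```

```text
t 19.5 yaw 4.94 board xy [ 54.54 464.59] z 64.93 F back,side,z -0.29 0.28 -1.29 M [-0.15 -0.03  0.07]
```

Request:
move_arm([
  {"xyz": [0, 0, 1], "roll": 0, "grip": 0},
  {"xyz": [0, 0, 0], "roll": 0, "grip": 0},
  {"xyz": [0, 0, 0], "roll": 0, "grip": 0},
])

```text
time_s: 19.75
position: [0.5439, 0.2621, 0.0632]
tcp_rot: [[-0.086, 0.996, 0.0], [0.996, 0.086, 0.0], [0.0, 0.0, -1.0]]
force: [-1.4, 0.3, -2.0]
opening: 0.457
grasp_force: 30.0
```

```bash
python3 st.py
```

```text
t 19.75 yaw 4.93 board xy [ 54.07 464.47] z 63.22 F back,side,z -1.37 0.46 -1.95 M [-0.1  -0.08  0.05]
```

Request:
move_arm([
  {"xyz": [0, 0, 1.5], "roll": 0, "grip": 0},
  {"xyz": [0, 0, 0], "roll": 0, "grip": 0},
  {"xyz": [0, 0, 0], "roll": 0, "grip": 0},
])

```text
time_s: 20.0
position: [0.5438, 0.262, 0.0615]
tcp_rot: [[-0.086, 0.996, -0.0], [0.996, 0.086, -0.0], [-0.0, -0.0, -1.0]]
force: [-0.8, -0.0, -2.3]
opening: 0.455
grasp_force: 30.0
```

Request:
move_arm([
  {"xyz": [0, 0, 1], "roll": 0, "grip": 0},
  {"xyz": [0, 0, 0], "roll": 0, "grip": 0},
  {"xyz": [0, 0, 0], "roll": 0, "grip": 0},
])

```text
time_s: 20.25
position: [0.5438, 0.2621, 0.0605]
tcp_rot: [[-0.086, 0.996, -0.0], [0.996, 0.086, -0.0], [-0.0, -0.0, -1.0]]
force: [-0.1, 0.9, -2.2]
opening: 0.46
grasp_force: 30.0
```

Request:
move_arm([
  {"xyz": [0, 0, 1], "roll": 0, "grip": 0},
  {"xyz": [0, 0, 0], "roll": 0, "grip": 0},
  {"xyz": [0, 0, 0], "roll": 0, "grip": 0},
])

```text
time_s: 20.5
position: [0.5438, 0.2621, 0.0596]
tcp_rot: [[-0.086, 0.996, -0.0], [0.996, 0.086, -0.0], [-0.0, -0.0, -1.0]]
force: [-0.5, 0.3, -2.8]
opening: 0.454
grasp_force: 30.0
```

```bash
python3 st.py
```

```text
t 20.5 yaw 4.93 board xy [ 54.   464.46] z 59.58 F back,side,z -0.46 0.36 -2.77 M [-0.1  -0.04 -0.  ]
```

Request:
move_arm([
  {"xyz": [0, 0, 0.8], "roll": 0, "grip": 0},
  {"xyz": [0, 0, 0], "roll": 0, "grip": 0},
  {"xyz": [0, 0, 0], "roll": 0, "grip": 0},
])

```text
time_s: 20.75
position: [0.544, 0.2621, 0.0593]
tcp_rot: [[-0.086, 0.996, 0.0], [0.996, 0.086, 0.0], [0.0, 0.0, -1.0]]
force: [-1.3, -0.4, 2.3]
opening: 0.454
grasp_force: 30.0
```

Request:
move_arm([
  {"xyz": [0, 0, 0.8], "roll": 0, "grip": 0},
  {"xyz": [0, 0, 0], "roll": 0, "grip": 0},
  {"xyz": [0, 0, 0], "roll": 0, "grip": 0},
])

```text
time_s: 21.0
position: [0.544, 0.2621, 0.0584]
tcp_rot: [[-0.086, 0.996, 0.0], [0.996, 0.086, 0.0], [0.0, 0.0, -1.0]]
force: [-0.9, -0.2, 3.8]
opening: 0.458
grasp_force: 30.0
```

```bash
python3 st.py
```

```text
t 21.0 yaw 4.93 board xy [ 54.18 464.46] z 58.39 F back,side,z -0.91 -0.17 3.75 M [ 0.25 -0.13 -0.  ]
```

Standing on the tray floor. Backing off 1 mm, opening and withdrawing.

Request:
move_arm([
  {"xyz": [0, 0, -0.8], "roll": 0, "grip": 0},
  {"xyz": [0, 0, 0], "roll": 0, "grip": 55},
  {"xyz": [0, 0, 0], "roll": 0, "grip": 65},
  {"xyz": [0, 0, 0], "roll": 0, "grip": 80},
  {"xyz": [0, 0, 0], "roll": 0, "grip": 100},
])

```text
time_s: 21.42
position: [0.5439, 0.2621, 0.0585]
tcp_rot: [[-0.086, 0.996, -0.0], [0.996, 0.086, -0.0], [0.0, -0.0, -1.0]]
force: [-0.2, 0.5, 1.2]
opening: 0.676
grasp_force: 0.0
```

Request:
move_arm([
  {"xyz": [0, 0, 0], "roll": 0, "grip": 100},
  {"xyz": [0, 0, 0], "roll": 0, "grip": 100},
  {"xyz": [0, 0, 0], "roll": 0, "grip": 100},
  {"xyz": [0, 0, 0], "roll": 0, "grip": 100},
  {"xyz": [0, 0, 0], "roll": 0, "grip": 100},
])

```text
time_s: 21.83
position: [0.5439, 0.2621, 0.0588]
tcp_rot: [[-0.086, 0.996, -0.0], [0.996, 0.086, 0.0], [0.0, -0.0, -1.0]]
force: [0.2, -0.3, -1.1]
opening: 0.979
grasp_force: 0.0
```

Request:
move_arm([
  {"xyz": [0, 0, -10], "roll": 0, "grip": 100},
  {"xyz": [0, 0, -25], "roll": 0, "grip": 100},
  {"xyz": [0, 0, -35], "roll": 0, "grip": 100},
  {"xyz": [0, 0, -35], "roll": 0, "grip": 100},
  {"xyz": [0, 0, -35], "roll": 0, "grip": 100},
])

```text
time_s: 22.25
position: [0.5435, 0.262, 0.2008]
tcp_rot: [[-0.086, 0.996, -0.0], [0.996, 0.086, -0.0], [-0.0, -0.0, -1.0]]
force: [0.9, 1.0, -0.1]
opening: 0.999
grasp_force: 0.0
```

Request:
move_arm([
  {"xyz": [-35, 0, 0], "roll": 0, "grip": 100},
  {"xyz": [-35, 0, 0], "roll": 0, "grip": 100},
  {"xyz": [-35, 0, 0], "roll": 0, "grip": 100},
  {"xyz": [-35, 0, 0], "roll": 0, "grip": 100},
  {"xyz": [0, 0, 0], "roll": 0, "grip": 100},
])

```text
time_s: 22.67
position: [0.5569, 0.1171, 0.1999]
tcp_rot: [[-0.081, 0.997, 0.002], [0.997, 0.081, -0.003], [-0.003, 0.001, -1.0]]
force: [-0.5, 0.6, -0.3]
opening: 1.001
grasp_force: 0.0
```

```bash
python3 st.py
python3 - <<'E'
from h import *
p,d=bot.capture("side");save(cv2.resize(p[100:350,100:350],None,fx=2,fy=2),"a5.png")
P=cloud("side",d).reshape(-1,3);P=P[(P[:,0]>.48)&(P[:,0]<.61)&(P[:,1]>.2)&(P[:,1]<.32)&(P[:,2]>.094)&(P[:,2]<.12)]
print(len(P),cv2.minAreaRect((P[:,:2]*1000).astype(np.float32)),np.median(P[:,2]))
E
```

```text
t 22.67 yaw 4.65 board xy [ 53.01 319.13] z 199.94 F back,side,z -0.46 0.65 -0.29 M [-0.12  0.04  0.02]
389 ((543.2666625976562, 265.83758544921875), (39.29816436767578, 67.05498504638672), 4.974274635314941) 0.10068678065406562
```

View pics/a5.png

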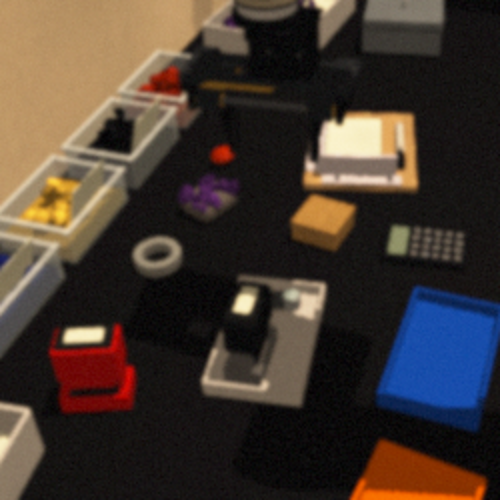

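The stamp stands upright in its tray at about (245,325), cap up (top at 0.101 m, as at the start). The robot is clear and everything else is in place.

```bash
python3 -c "
from rig import bot
print(bot.hand_in())"
```

```text
the job is handed in; nothing more can be done
None
```

The job is handed in; the judge returned no verdict. By the force and position readings, the stamp touched both rails (about 5 and 6 N), bottomed and was held down about 0.9 s. It now stands upright in its tray with the handle up.

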